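# Plug in the dummy load and hold the tuner's ratchet lever at the third click

### The arm

A 6-joint arm with a two-finger parallel gripper is mounted at the origin on the work surface. World frame = base frame: x ahead of the robot, y to its left, z up, the work surface at z = 0. Lengths are in m, angles in rad, forces in N, time in s.
With the tool pointing down it reaches from about 0.375 to 0.9 m from the base axis. Payload 3.1 kg.
Tool frame: the origin (TCP) lies between the finger pads; the fingertips stand 8 mm ahead of it and the grasp point (between the pads) lies 11 mm behind it (tip_extent is the distance from the TCP to the fingertips, in m); z points along the fingers, x is the direction in which the jaws open and shut, and the axes are right-handed (so a half turn about z gives the same grasp; the last joint's range is limited). The gripper opens to 87 mm and grips with 3 to 60 N. Pads are 19 mm wide; open, the fingers measure 117 mm over their backs; the gripper's body (75 mm by 190 mm) begins 51 mm behind the grasp point.
Start: joints at [1.163, 0.527, 1.433, -0, 1.181, -0.178], TCP at [0.142, 0.609, 0.231] pointing down, gripper open.
Joint ranges: [-3.08, 3.08], [-0.75, 2.2], [0.22, 2.44], [-1.43, 4.57], [0, 2.65], [-2.85, 2.85]. Speed limits (rad/s): [2.79, 2.79, 3.14, 3.14, 3.14, 3.14].

### API

Orientations are given as a unit quaternion [w, x, y, z].
In Python, from rig import read_state, get_image, get_calibration, close_job, boxes_of, tip_extent gives the robot as it stands.
- The arm moves only by the tool carry_out, never from a script. Its argument "commands" is a list of rows, each a list of 3 entries, a list of its own where there are three numbers: the gripper's target within -1 to 1 (shut at 1, half-way at 0, fully open at -1), then the shift along the tool's x, y, z in m, then the turn about the tool's z in degrees. A call has 1 to 5 rows; each row is the pose to reach, as a shift and turn from the pose commanded when the call began, along the tool's axes at that moment; what a row does not reach only later rows make up. A row lasts 1/10 s, in which the tool goes at most 50 mm and 8.59 degrees, less where a joint would pass 70% of its speed; a pose out of reach is approached as far as the arm can. A call with a gripper value outside its range is refused whole. The fingers move at their own pace and stop on an object; "grip_force" is the grip in N (left out, the last holds). Time passes only in rows, so rows that repeat a pose let the fingers close. It gives the time, the measured TCP pose, the force and the opening at its end, in the units of the state.
- read_state(): the state, without advancing time (a new reading comes with each control period).
- get_image(name): name is "scene" or "top" or "wrist"; returns the picture (400x640x3 uint8, red, green, blue); there is no depth.
- get_calibration(name): a dict with "fx", "fy", "cx", "cy" (pixels), "world_to_cam" (4x4, takes a point from world to camera coordinates). Camera axes: x right, y down, z forward; pixel columns grow to the right and rows downward; lengths in m; the calibration is good to about 2 mm. A picture is of the moment at which its call begins: read the wrist's pose just before it. get_calibration takes no time and is no camera call; for the wrist camera it gives the pose at the moment of the call.
- close_job(): hands the job in, once; it reports no verdict.
Trained networks look in the newest picture that a camera, given by its name, has taken for a name from the list of things; names that differ only in an ending like _2 or _b are one class to them, and where a whole thing is asked for, a point or a joint stands for the part that bears it (a point fixed in the world has none). Each returns a list of dicts, best first, with "conf" (0 to 1); they miss things now and then, are a little off and sometimes report something else, mostly with a low value. They report only what shows in the picture. A call takes as long as a camera call.
- boxes_of(target, camera): "bbox" ([centre column, centre row, width, height] in pixels, round what is visible of it).
The state is a dict: "time_s": time; "q": joint angles; "dq": joint speeds; "joint_efforts": joint torques, N m; "position": TCP position; "orientation": TCP orientation; "contact_force": force on the tool from outside, world axes, zero at the start; "wrist_torque": the same for the moment, N m; "finger_gap": finger opening in m.
Only numpy, scipy, OpenCV 4.12 (cv2) and the standard library are available. Lean on these libraries where they do the work, as an engineer would, in place of code of your own. Each camera call takes 0.05 s, during which the arm holds its last target.

### The job

Test the grey antenna tuner on the radio stall: first plug the black dummy load with the yellow band fully home into the brass socket on top of the tuner and let go of it. Then take the red post of the ratchet lever and push the lever anticlockwise (seen from above) exactly three clicks, never over the fourth, and finish while still holding it there by the post: its spring would throw it back. Leave the other goods where they are.

Things in the scene. Friction and masses are not known exactly. Their poses are not given: they have to be found in the camera images.
- load_grip (a point): The dummy load, a loose upright plug standing on the table. From its foot up: brass stem 24 mm diameter, 25 mm long, chamfered foot; steel flange 40 mm diameter, 5 mm thick; black round grip 30 mm diameter, 37 mm tall, with a yellow band. 67 mm tall, about 140 g. The point is on its axis in the middle of the black grip, 48 mm above its foot; z is up its axis.
- socket_mouth (a point): Centre of the mouth (top rim) of the brass socket on the tuner's top: an upright collar, 42 mm outside, 29 mm bore, 26 mm deep, its rim 106 mm above the table. Fully home, the flange of the dummy load lies on the rim and load_grip is 23 mm above this point.
- pivot (a point): A point on the upright axis of the ratchet lever, at the height of post_grip (137 mm above the table). The tuner is a fixed grey box 200 x 260 mm, top 80 mm above the table, standing at varying place and yaw; this point's x axis points from the tuner's black front panel (nearer the robot) to its back, y to its left, z up.
- post_grip (a point): Where to take the red post at the end of the ratchet lever: on the post's axis, 31 mm above the lever's steel arm. The post is upright, round, 18 mm diameter, 52 mm tall (from 106 to 158 mm above the table), 120 mm from the lever's pivot, and moves level in a circle about the pivot. 21 mm of post stand above the point. The post spins freely on its own axis.
- ratchet (a joint): Angle of the ratchet lever, rad: 0 at its rest stop, growing as it is pushed anticlockwise seen from above (for the robot, from left to right). Its sprung roller pawl rides over five upright brass pins on the tuner, passed at 0.20, 0.42, 0.64, 0.86 and 1.08 rad. Three clicks: past the third pin, short of the fourth. End stop at 1.25 rad. A spring pulls it back to 0 as soon as it is let go.
- post: The red post itself, the part of the ratchet lever to be held; origin at its foot. The return spring needs a push of about 6 N at the post at rest, 8.5 N at 0.75 rad. About 0.08 rad before each pin the push jumps up by about 3 N, eases off over the pin and is some 3 N below the spring's own push 0.07 rad past it, then jumps back.
- jar: Bystander, to be left alone: clear jar with white lid, 60 mm diameter, 75 mm tall; origin under its centre.
- fan: Bystander, to be left alone: black square cooling fan lying flat, 80 x 80 x 32 mm; origin under its centre.
- heatsink: Bystander, to be left alone: finned aluminium heat sink, 70 x 100 x 38 mm; origin under its centre.
- handmic: Bystander, to be left alone: black hand microphone lying flat, 75 x 50 x 32 mm; origin under its centre.
- meterbox: Bystander, to be left alone: white meter box with a black knob, 70 x 100 x 62 mm; origin under its centre.
- screwdriver: Bystander, to be left alone: screwdriver lying flat; origin under its centre.

How it is judged:
On the way, in this order (a step that is already met when the one before it is completed fails the run):
1. the dummy load is fully home in the socket and let go, the lever still at rest (horizontal distance between load_grip and socket_mouth below 0.006 m and z of load_grip in the frame of socket_mouth between 0.015 and 0.027 m and angle between load_grip's own z axis and vertical below 0.1 rad and contact force between the fingers and load below 0.1 N and value of joint ratchet below 0.15 rad), for 0.2 s.
2. the lever is over its first click (value of joint ratchet above 0.22 rad).
At the end, for the whole second after the job is handed in: The ratchet lever is held still by the fingers on its red post (more than 2 N) between the third and fourth click (0.64 to 0.84 rad), with the dummy load fully home in the socket (within 6 mm of its axis, 4 mm of its height and 0.1 rad of upright) (horizontal distance between load_grip and socket_mouth below 0.006 m and z of load_grip in the frame of socket_mouth between 0.015 and 0.027 m and angle between load_grip's own z axis and vertical below 0.1 rad and value of joint ratchet between 0.64 and 0.84 rad and velocity of joint ratchet between -0.1 and 0.1 rad/s and contact force between the fingers and post above 2 N); the arm keeps its last pose, push and grip.
It fails at once if the lever goes over its fourth click (value of joint ratchet above 0.87 rad).
It fails at once if any of the other goods is moved more than 30 mm (distance of any of jar, fan, heatsink, handmic, meterbox, screwdriver from where it was at the start of the episode above 0.03 m).
It also fails if it takes over 72 s, if anything falls off the work surface, if the arm or the gripper's body presses on something with over 40 N, if the wrist force passes 120 N, or if a joint passes its speed limit or range.

## Working session

There is one attempt and no reset: what is moved stays moved. The work goes in short steps, Python scripts to look and compute and a tool call to move; the robot and the scene stay as the last step left them, time stands still between calls to the robot, and variables do not carry over. Pictures are saved under pics/ and viewed, and the job is handed in when it is done.

Besides the shell and the picture viewer there is one more tool, called after "Emit:" by a JSON object that holds its "name" and its "arguments", one argument or row to a line. carry_out: Moves the arm, as the interface text tells. Its arguments: {"type":"object","properties":{"commands":{"type":"array","items":{"type":"array"}},"grip_force":{"type":"number"}},"required":["commands"]}

```bash
ls; mkdir -p pics; cat > h.py <<'E'
import numpy as np, cv2
from rig import *
def save(im,n): cv2.imwrite(f'pics/{n}.png',cv2.cvtColor(im,cv2.COLOR_RGB2BGR))
def ray(cal,u,v):
    T=np.array(cal['world_to_cam']);R=T[:3,:3];t=T[:3,3]
    d=R.T@np.array([(u-cal['cx'])/cal['fx'],(v-cal['cy'])/cal['fy'],1.]);return -R.T@t,d
def atz(cal,u,v,z):
    c,d=ray(cal,u,v);return c+d*(z-c[2])/d[2]
def proj(cal,p):
    T=np.array(cal['world_to_cam']);q=T[:3,:3]@np.array(p)+T[:3,3];return np.array([cal['fx']*q[0]/q[2]+cal['cx'],cal['fy']*q[1]/q[2]+cal['cy']])
E
python3 - <<'E'
from h import *
s=read_state();print(s)
for n in ['scene','top','wrist']:
    save(get_image(n),n+'0'); c=get_calibration(n);T=np.array(c['world_to_cam']);print(n,c['fx'],np.round(-T[:3,:3].T@T[:3,3],3),np.round(T[:3,:3],2).tolist())
for n in ['scene','top']:
    for t in ['load_grip','socket_mouth','post_grip','post','ratchet','pivot','jar','fan','heatsink','handmic','meterbox','screwdriver']:
        try: print(n,t,[(np.round(b['bbox']).tolist(),round(b['conf'],2)) for b in boxes_of(t,n)[:2]])
        except Exception as e: print(t,e)
print(read_state()['time_s'])
E
```

```text
pics
{'time_s': 0.0, 'q': array([ 1.16350032e+00,  5.28450051e-01,  1.43390920e+00, -2.28099582e-05,
        1.18139285e+00, -1.78487052e-01]), 'dq': array([ 0.00073153, -0.0015991 , -0.00182232, -0.00101201, -0.00020398,
       -0.00090362]), 'joint_efforts': array([-2.06349447e-03, -4.40049219e+01, -1.76588041e+01,  6.32407400e-02,
        5.80551988e-02, -1.58690245e-04]), 'position': array([0.14144092, 0.60804619, 0.22957933]), 'orientation': array([ 5.19825354e-04,  7.83201059e-01,  6.21767589e-01, -9.46412204e-04]), 'contact_force': array([ 0.11025562,  0.848301  , -0.54550708]), 'wrist_torque': array([-0.03558232,  0.01078292, -0.07380962]), 'finger_gap': 0.08733767243211824}
scene 380.627510926153 [1.158 0.535 0.724] [[-0.68, 0.74, 0.02], [0.43, 0.42, -0.8], [-0.6, -0.53, -0.6]]
top 487.77695921714127 [ 0.217 -0.018  1.562] [[-0.02, -1.0, -0.0], [-0.98, 0.02, -0.21], [0.21, -0.0, -0.98]]
wrist 339.27295673495405 [0.069 0.625 0.384] [[0.23, 0.97, -0.0], [0.94, -0.22, 0.27], [0.26, -0.06, -0.96]]
scene load_grip [([444.0, 283.0, 18.0, 24.0], 0.67)]
scene socket_mouth [([309.0, 
[... 636 characters left out ...]

top load_grip [([426.0, 210.0, 34.0, 30.0], 0.72), ([199.0, 224.0, 11.0, 11.0], 0.58)]
top socket_mouth [([323.0, 198.0, 93.0, 84.0], 0.96)]
top post_grip [([311.0, 207.0, 5.0, 10.0], 0.46), ([258.0, 146.0, 31.0, 21.0], 0.17)]
top post [([313.0, 208.0, 6.0, 8.0], 0.47)]
top ratchet [([326.0, 193.0, 33.0, 34.0], 0.76)]
top pivot [([324.0, 201.0, 97.0, 84.0], 0.9)]
top jar [([436.0, 270.0, 22.0, 22.0], 0.94), ([189.0, 166.0, 29.0, 23.0], 0.52)]
top fan [([425.0, 209.0, 35.0, 28.0], 0.95)]
top heatsink [([257.0, 145.0, 35.0, 26.0], 0.6)]
top handmic [([186.0, 166.0, 26.0, 22.0], 0.59), ([434.0, 174.0, 32.0, 46.0], 0.17)]
top meterbox [([315.0, 142.0, 30.0, 30.0], 0.95)]
top screwdriver []
1.35
```

```bash
python3 - <<'E'
import cv2
a=cv2.imread('pics/scene0.png')[130:380,170:470];cv2.imwrite('pics/s0c.png',cv2.resize(a,None,fx=2.4,fy=2.4,interpolation=2))
a=cv2.imread('pics/top0.png')[110:300,160:470];cv2.imwrite('pics/t0c.png',cv2.resize(a,None,fx=2.5,fy=2.5,interpolation=2))
E
```

```text
(no output)
```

View pics/s0c.png

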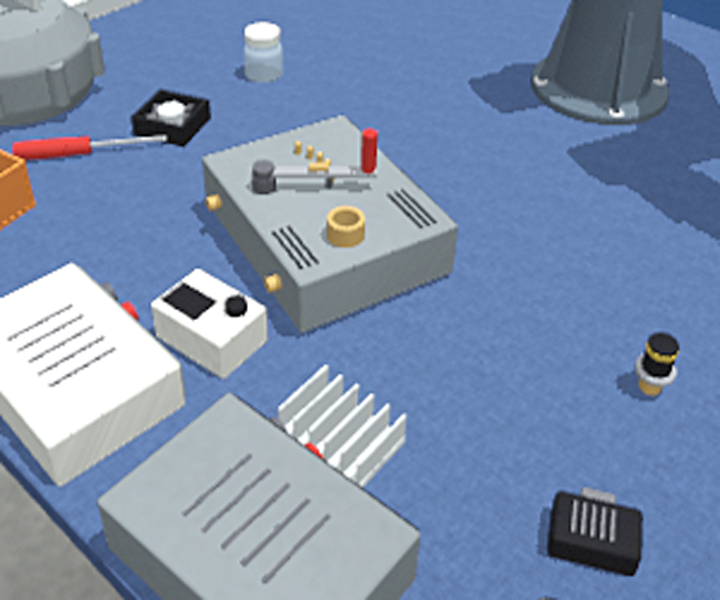

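View pics/t0c.png

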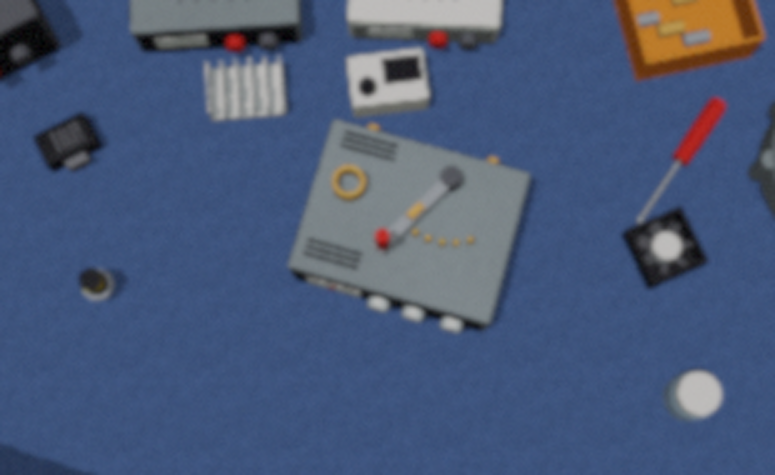

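View pics/wrist0.png

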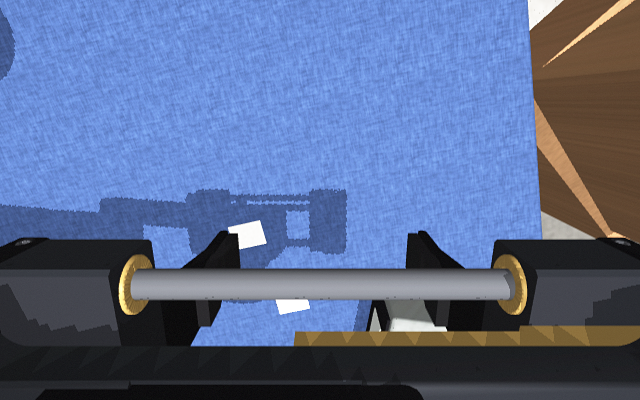

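```bash
python3 - <<'E'
from h import *
T=get_calibration('top');S=get_calibration('scene')
for n,a,b,z in [('load',(197.6,222),(445.8,273.7),.067),('socket',(299.6,182.4),(314.2,221.2),.106),('post',(313.2,204.8),(324.2,184.5),.158),('pivot',(340.8,180.8),(279.6,197),.13)]:
    print(n,np.round(atz(T,*a,z),4),np.round(atz(S,*b,z),4))
E
```

```text
load [0.4838 0.3419 0.067 ] [0.4924 0.3486 0.067 ]
socket [0.5956 0.0224 0.106 ] [0.6003 0.0268 0.106 ]
post [ 0.5135 -0.0184  0.158 ] [ 0.5156 -0.0168  0.158 ]
pivot [ 0.5924 -0.1032  0.13  ] [ 0.6117 -0.0893  0.13  ]
```

Emit:
{"name": "carry_out", "arguments": {
  "commands": [
    [-1, [-0.09, 0.2, 0.02], 0],
    [-1, [-0.09, 0.2, 0.02], 0],
    [-1, [-0.09, 0.2, 0.02], 0],
    [-1, [-0.09, 0.2, 0.02], 0],
    [-1, [-0.09, 0.2, 0.02], 0]
  ],
  "grip_force": 15
}}

```text
time_s: 1.85
position: [0.3193, 0.4731, 0.2103]
orientation: [0.001, 0.784, 0.62, 0.0]
contact_force: [-0.1, 1.5, 0.1]
finger_gap: 0.0872
```

Emit:
{"name": "carry_out", "arguments": {
  "commands": [
    [-1, [-0.087, 0.198, 0.02], 0],
    [-1, [-0.087, 0.198, 0.02], 0],
    [-1, [-0.087, 0.198, 0.02], 0],
    [-1, [-0.087, 0.198, 0.02], 0],
    [-1, [-0.087, 0.198, 0.02], 0]
  ]
}}

```text
time_s: 2.35
position: [0.4935, 0.3431, 0.1903]
orientation: [0.001, 0.785, 0.62, 0.001]
contact_force: [-0.7, -0.3, -0.5]
finger_gap: 0.0869
```

```bash
python3 - <<'E'
from h import *
s=read_state();print(s['time_s'],s['position'],s['orientation'])
c=get_calibration('wrist');save(get_image('wrist'),'w1');print([(b['bbox'],b['conf']) for b in boxes_of('load_grip','wrist')])
for z in (.0,.03,.067): print(proj(c,[.488,.345,z]))
E
```

```text
2.35 [0.4934545  0.3431288  0.19031904] [0.00090413 0.78453078 0.62008862 0.00085745]
[([325.9, 177.9, 40.8, 42.9], 0.89)]
[323.19502405 169.71925349]
[323.27756605 175.95524392]
[323.40229559 185.37847418]
```

View pics/w1.png

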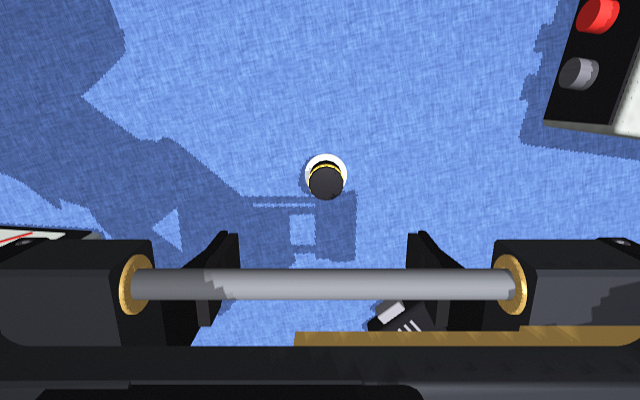

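```bash
python3 - <<'E'
from h import *
im=get_image('wrist');c=get_calibration('wrist');s=read_state()
g=im.astype(int);m=((g.max(2)<90)).astype(np.uint8);m[:,:250]=0;m[:,400:]=0;m[:140]=0;m[225:]=0
n,l,st,ce=cv2.connectedComponentsWithStats(m);print(st[1:],ce[1:])
cv2.imwrite('pics/w1c.png',cv2.resize(cv2.cvtColor(im,4)[130:230,270:380],None,fx=6,fy=6,interpolation=0))
R=cv2.Rodrigues(np.zeros(3))[0]
w,x,y,z=s['orientation'];from scipy.spatial.transform import Rotation as Ro
R=Ro.from_quat([x,y,z,w]).as_matrix();print(np.round(R,3))
for uv in [(326,183),(326,182)]:
  p=atz(c,*uv,.067);print(p, R.T@(p-s['position']))
E
```

```text
[[310 163  29  12  82]
 [308 169  35  34 902]] [[323.85365854 166.26829268]
 [325.02771619 185.36696231]]
[[ 0.229  0.973 -0.001]
 [ 0.973 -0.229  0.   ]
 [ 0.    -0.001 -1.   ]]
[0.48207155 0.35004748 0.067     ] [ 0.00273717 -0.00810626  0.12330438]
[0.48123024 0.3502416  0.067     ] [ 0.00273326 -0.00896966  0.12330537]
```

View pics/w1c.png

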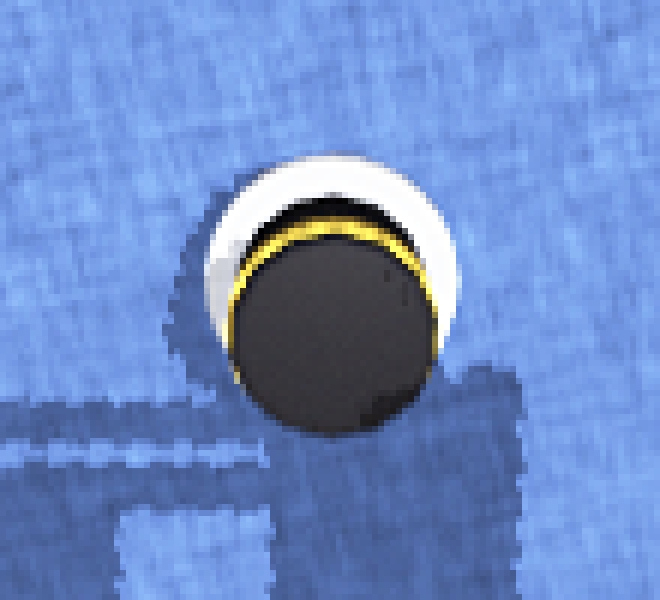

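Emit:
{"name": "carry_out", "arguments": {
  "commands": [
    [-1, [0.0025, -0.006, 0.05], 0],
    [-1, [0.0025, -0.006, 0.1], 0],
    [-1, [0.0025, -0.006, 0.13], 0],
    [-1, [0.0025, -0.006, 0.147], 0],
    [-1, [0.0025, -0.006, 0.147], 0]
  ]
}}

```text
time_s: 3.0
position: [0.4799, 0.3504, 0.0411]
orientation: [-0.001, 0.782, 0.623, -0.003]
contact_force: [-0.3, 0.1, -0.8]
finger_gap: 0.0868
```

Emit:
{"name": "carry_out", "arguments": {
  "commands": [
    [0.2, [0, 0, 0], 0],
    [0.6, [0, 0, 0], 0],
    [1, [0, 0, 0], 0],
    [1, [0, 0, 0], 0],
    [1, [0, 0, 0], 0]
  ],
  "grip_force": 20
}}

```text
time_s: 3.5
position: [0.4843, 0.35, 0.0444]
orientation: [0.0, 0.783, 0.622, 0.001]
contact_force: [0.4, -0.7, -1.2]
finger_gap: 0.0545
```

Emit:
{"name": "carry_out", "arguments": {
  "commands": [
    [1, [0, 0, 0], 0],
    [1, [0, 0, 0], 0],
    [1, [0, 0, 0], 0],
    [1, [0, 0, 0], 0],
    [1, [0, 0, 0], 0]
  ]
}}

```text
time_s: 4.0
position: [0.4839, 0.3497, 0.0435]
orientation: [0.0, 0.783, 0.622, -0.0]
contact_force: [-0.3, -0.9, -0.0]
finger_gap: 0.0292
```

```bash
python3 - <<'E'
from h import *
for i in range(3):
  im=get_image('wrist');s=read_state();print(s['time_s'],s['position'],s['finger_gap'],s['contact_force'])
save(im,'w2')
E
```

```text
4.05 [0.48389314 0.34975127 0.04349159] 0.030211778263285687 [-0.47945516 -0.51513684 -0.84179154]
4.1 [0.48390817 0.34976131 0.0435056 ] 0.0293017867402581 [-0.01174031 -0.18827067  0.73515101]
4.15 [0.48390623 0.34974643 0.04350066] 0.029533629809176915 [0.43747195 0.91690719 0.07107808]
```

View pics/w2.png

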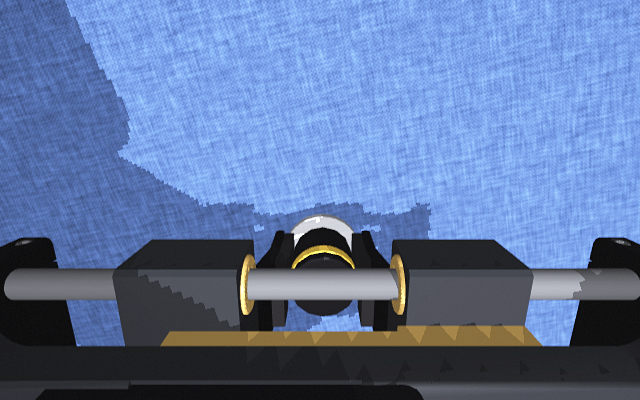

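Emit:
{"name": "carry_out", "arguments": {
  "commands": [
    [1, [0, 0, -0.03], 0],
    [1, [0, 0, -0.07], 0],
    [1, [0, 0, -0.115], 0],
    [1, [0, 0, -0.157], 0],
    [1, [-0.03, 0.01, -0.157], 0]
  ]
}}

```text
time_s: 4.65
position: [0.4908, 0.3227, 0.2071]
orientation: [0.001, 0.782, 0.623, 0.008]
contact_force: [1.7, 0.1, -1.9]
finger_gap: 0.0296
```

Emit:
{"name": "carry_out", "arguments": {
  "commands": [
    [1, [-0.04, 0.02, 0], 0],
    [1, [-0.08, 0.04, 0], 0],
    [1, [-0.12, 0.05, 0], 0],
    [1, [-0.16, 0.07, 0], 0],
    [1, [-0.2, 0.09, 0], 0]
  ]
}}

```text
time_s: 5.15
position: [0.5287, 0.1017, 0.2003]
orientation: [-0.0, 0.783, 0.622, -0.0]
contact_force: [1.0, 0.9, -0.8]
finger_gap: 0.0296
```

Emit:
{"name": "carry_out", "arguments": {
  "commands": [
    [1, [-0.03, 0.012, 0], 0],
    [1, [-0.06, 0.025, 0], 0],
    [1, [-0.06, 0.025, 0], 0],
    [1, [-0.06, 0.025, 0], 0]
  ]
}}

```text
time_s: 5.55
position: [0.5395, 0.0385, 0.2002]
orientation: [-0.001, 0.784, 0.621, -0.0]
contact_force: [0.0, -0.0, -2.2]
finger_gap: 0.0295
```

```bash
python3 - <<'E'
from h import *
im=get_image('wrist');im=get_image('wrist');c=get_calibration('wrist');s=read_state();print(s['time_s'],s['position'],s['finger_gap'],s['contact_force'])
save(im,'w3');print(proj(c,[.597,.025,.106]),proj(c,[.514,-.018,.158]),proj(c,[.6,-.1,.13]))
E
```

```text
5.65 [0.53926189 0.03988921 0.20028626] 0.029797459387883838 [ 0.29567242  1.24756365 -2.29393896]
[320.84135907 272.51998998] [220.90523965 208.43666026] [163.42503907 324.04071254]
```

View pics/w3.png

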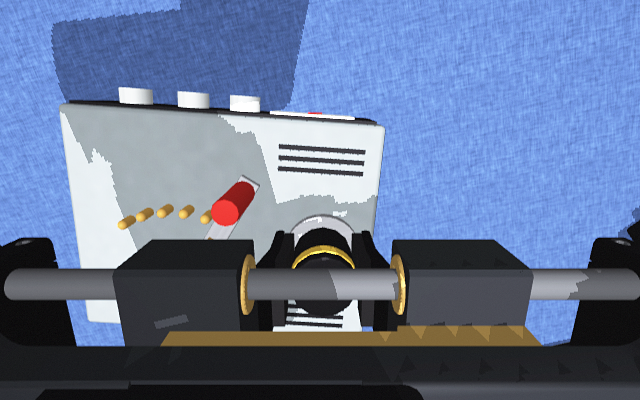

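Emit:
{"name": "carry_out", "arguments": {
  "commands": [
    [1, [0, 0.04, 0], 0],
    [1, [0, 0.08, 0], 0],
    [1, [0, 0.13, 0], 0],
    [1, [0, 0.13, 0], 0],
    [1, [0, 0.13, 0], 0]
  ]
}}

```text
time_s: 6.15
position: [0.6665, 0.0109, 0.1995]
orientation: [-0.001, 0.783, 0.622, -0.0]
contact_force: [-0.4, 0.1, -2.5]
finger_gap: 0.0297
```

```bash
python3 - <<'E'
from h import *
im=get_image('wrist');im=get_image('wrist');c=get_calibration('wrist');s=read_state();print(s['time_s'],s['position'],s['finger_gap'],s['contact_force'])
save(im,'w4');print(proj(c,[.597,.025,.106]),proj(c,[.514,-.018,.158]),proj(c,[.6,-.1,.13]))
np.savez('w4.npz',pos=s['position'],q=s['orientation'],T=c['world_to_cam'])
E
```

```text
6.25 [0.66477617 0.01115181 0.19979665] 0.029568206169001358 [-0.6813353  -0.29297042 -1.11548433]
[320.47293762 109.20163376] [200.07923021 -34.41236602] [138.41979756 157.79068644]
```

View pics/w4.png

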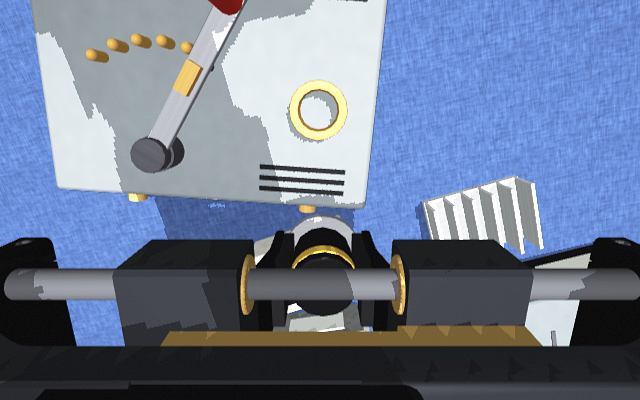

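```bash
python3 - <<'E'
from h import *
from scipy.spatial.transform import Rotation as Ro
im=cv2.cvtColor(cv2.imread('pics/w4.png'),4);d=np.load('w4.npz');c=get_calibration('wrist')
w,x,y,z=d['q'];R=Ro.from_quat([x,y,z,w]).as_matrix()
h=cv2.cvtColor(im,cv2.COLOR_RGB2HSV);m=cv2.inRange(h,(15,70,90),(35,255,255));m[:, :280]=0;m[:,360:]=0;m[160:]=0
cs,hi=cv2.findContours(m,cv2.RETR_CCOMP,cv2.CHAIN_APPROX_NONE)
for k in cs:
  if len(k)>60: 
    e=cv2.fitEllipse(k);print(e,cv2.boundingRect(k));p=atz(c,*e[0],.106);print(p,R.T@(p-d['pos']))
# load: predicted outline if axis at tool (0,dy)
for dy in (-.004,0,.004):
  base=d['pos']+R@np.array([0,dy,0]);zf=d['pos'][2]-.0435
  print(dy,'flange far edge',[np.round(proj(c,np.r_[base[:2],0]+R@np.array([0,-.02,0])*1+[0,0,zf+hh]),1) for hh in (.025,.03)],'top near edge', np.round(proj(c,np.r_[base[:2],0]+R@np.array([0,.015,0])+[0,0,zf+.067]),1),'c',np.round(proj(c,np.r_[base[:2],zf+.067]),1))
cv2.imwrite('pics/w4c.png',cv2.resize(cv2.cvtColor(im,4)[60:340,260:400],None,fx=2.1,fy=2.1,interpolation=0))
cv2.imwrite('pics/w4d.png',cv2.resize(cv2.cvtColor(im,4)[200:330,260:390],None,fx=4.5,fy=4.5,interpolation=0))
E
```

```text
((317.8165588378906, 109.6540756225586), (56.991844177246094, 58.72610855102539), 2.291391611099243) (289, 80, 59, 60)
[0.59688138 0.0230918  0.106     ] [-0.00366363 -0.06854459  0.0940122 ]
((315.3446960449219, 111.76936340332031), (40.65237045288086, 46.233951568603516), 151.27627563476562) (293, 107, 38, 30)
[0.59790724 0.02104755 0.106     ] [-0.00542422 -0.06708458  0.09400759]
((318.1814270019531, 109.30131530761719), (38.02021026611328, 39.58002471923828), 179.76461791992188) (299, 89, 39, 41)
[0.59670311 0.0233993  0.106     ] [-0.00340419 -0.06878755  0.09401297]
((322.02691650390625, 91.28887176513672), (18.102264404296875, 33.26553726196289), 103.58846282958984) (305, 80, 36, 16)
[0.58541282 0.02879364 0.106     ] [-0.00069199 -0.08100279  0.09405135]
-0.004 flange far edge [array([323. , 199.7]), array([323.1, 202.4])] top near edge [323.1 302.4] c [323.1 271.7]
0 flange far edge [array([323. , 206.9]), array([323. , 209.8])] top near edge [323.  310.3] c [323.1 280.1]
0.004 flange far edge [array([323., 214.]), array([323. , 217.1])] top near edge [323.  318.2] c [323.1 288.3]
```

View pics/w4d.png

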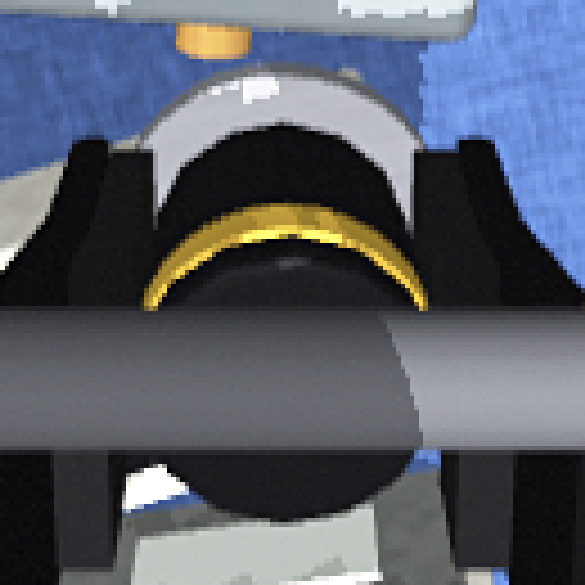

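Emit:
{"name": "carry_out", "arguments": {
  "commands": [
    [1, [-0.0035, -0.035, 0], 0],
    [1, [-0.0035, -0.072, 0], 0],
    [1, [-0.0035, -0.072, 0.02], 0],
    [1, [-0.0035, -0.072, 0.035], 0],
    [1, [-0.0035, -0.072, 0.035], 0]
  ]
}}

```text
time_s: 6.75
position: [0.5922, 0.0237, 0.1642]
orientation: [-0.002, 0.783, 0.622, -0.002]
contact_force: [0.5, 0.7, -1.2]
finger_gap: 0.0292
```

```bash
python3 - <<'E'
from h import *
from scipy.spatial.transform import Rotation as Ro
for i in range(3):
  im=get_image('wrist');c=get_calibration('wrist');s=read_state();print(s['time_s'],s['position'],s['contact_force'])
w,x,y,z=s['orientation'];R=Ro.from_quat([x,y,z,w]).as_matrix()
print('err tool',R.T@(np.array([.5968,.0232,.106])-s['position']))
save(im,'w5')
sc=get_image('scene');S=get_calibration('scene')
cv2.imwrite('pics/s5.png',cv2.resize(cv2.cvtColor(sc,4)[150:260,250:400],None,fx=5,fy=5,interpolation=2))
E
```

```text
6.8 [0.59362485 0.02342158 0.16526129] [-0.40787487  0.90049595 -1.36883473]
6.85 [0.59479315 0.02310449 0.16598245] [-0.15353262 -0.50464344 -0.5304377 ]
6.9 [0.59555204 0.02289071 0.16642354] [-0.13357995 -0.21658689 -1.61035901]
err tool [0.00057622 0.00108943 0.06042465]
```

View pics/w5.png

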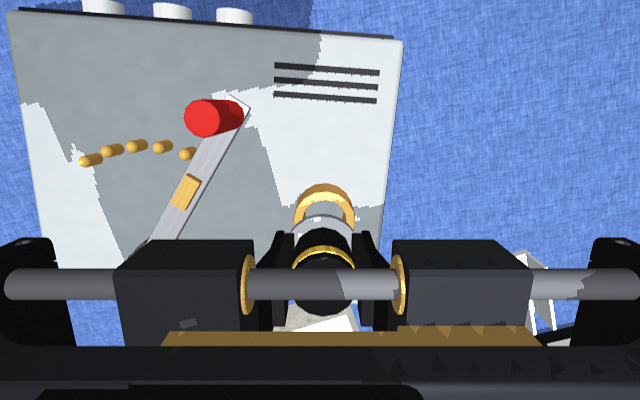

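View pics/s5.png

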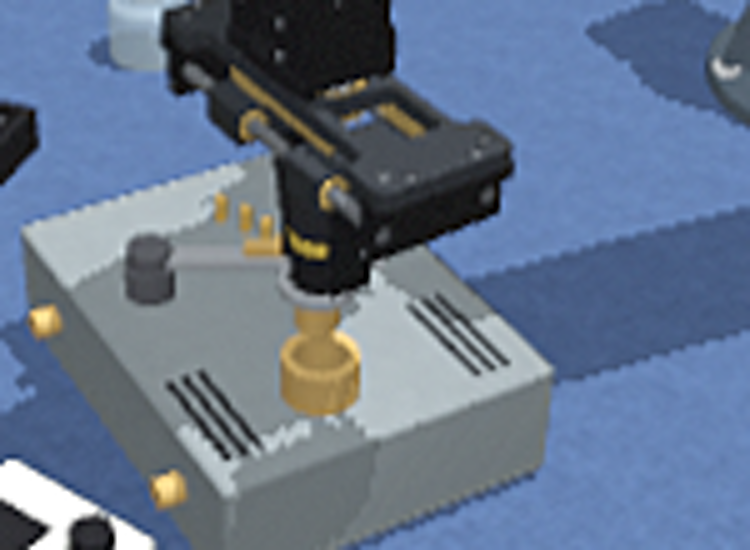

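Emit:
{"name": "carry_out", "arguments": {
  "commands": [
    [1, [0, 0, 0], 0],
    [1, [0, 0, 0], 0],
    [1, [0, 0, 0], 0],
    [1, [0, 0, 0], 0]
  ]
}}

```text
time_s: 7.35
position: [0.5957, 0.0224, 0.1657]
orientation: [0.0, 0.783, 0.622, 0.0]
contact_force: [-0.3, -0.5, -1.0]
finger_gap: 0.0291
```

```bash
python3 - <<'E'
from h import *
from scipy.spatial.transform import Rotation as Ro
for i in range(2):
  im=get_image('wrist');c=get_calibration('wrist');s=read_state();print(s['time_s'],s['position'],s['contact_force'])
w,x,y,z=s['orientation'];R=Ro.from_quat([x,y,z,w]).as_matrix();print(np.round(R[:,2],4))
print('socket in tool',R.T@(np.array([.5968,.0232,.106])-s['position']))
save(im,'w6')
sc=get_image('scene');S=get_calibration('scene');save(sc,'s6')
base=s['position']+R@[0,.003,0];zf=s['position'][2]-.0435
print('foot z',zf,'pred foot',proj(S,np.r_[base[:2],zf]),'flange',proj(S,np.r_[base[:2],zf+.0275]),'rim',proj(S,[.5968,.0232,.106]))
print('mm/px world x,y->', proj(S,[.6068,.0232,.106])-proj(S,[.5968,.0232,.106]),proj(S,[.5968,.0332,.106])-proj(S,[.5968,.0232,.106]))
cv2.imwrite('pics/s6c.png',cv2.resize(cv2.cvtColor(sc,4)[190:240,290:340],None,fx=12,fy=12,interpolation=2))
cv2.imwrite('pics/w6c.png',cv2.resize(cv2.cvtColor(im,4)[170:320,260:390],None,fx=4,fy=4,interpolation=0))
E
```

```text
7.4 [0.59564916 0.0224031  0.1656122 ] [-0.37558089 -0.73116016 -1.15717302]
7.45 [0.59561261 0.02245054 0.16556297] [ 0.49982439 -0.19130712 -1.78189166]
[-0.  0. -1.]
socket in tool [0.00099744 0.00098768 0.05956298]
foot z 0.12206296740063362 pred foot [313.31532236 215.12739193] flange [313.46527829 206.51135263] rim [314.09721687 219.96431696]
mm/px world x,y-> [-2.67154598  1.77655096] [2.85719133 1.71786352]
```

View pics/s6c.png

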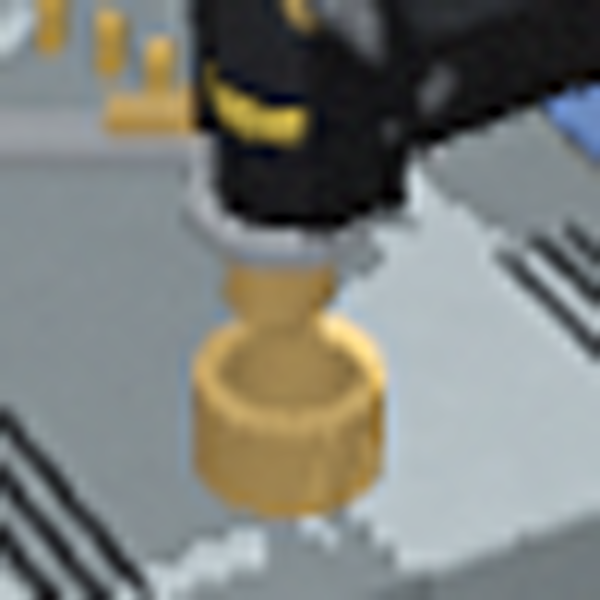

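View pics/w6c.png

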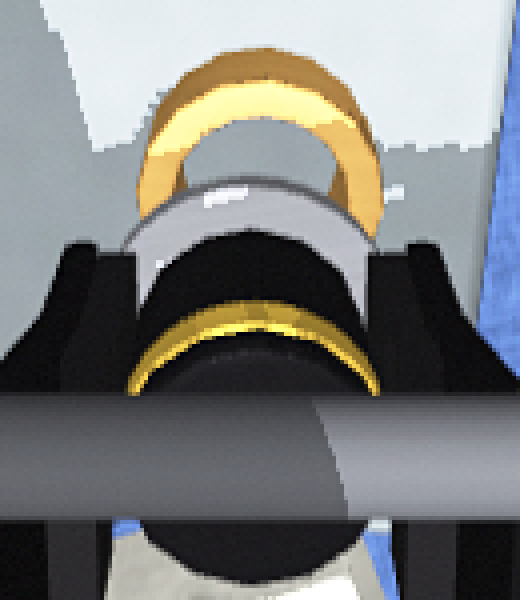

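Emit:
{"name": "carry_out", "arguments": {
  "commands": [
    [1, [0.001, -0.002, 0], 0],
    [1, [0.001, -0.002, 0.008], 0],
    [1, [0.001, -0.002, 0.014], 0],
    [1, [0.001, -0.002, 0.02], 0],
    [1, [0.001, -0.002, 0.024], 0]
  ]
}}

```text
time_s: 8.0
position: [0.5934, 0.024, 0.1405]
orientation: [-0.001, 0.783, 0.622, -0.0]
contact_force: [-0.5, 0.3, -1.3]
finger_gap: 0.0298
```

Emit:
{"name": "carry_out", "arguments": {
  "commands": [
    [1, [0, 0, 0.006], 0],
    [1, [0, 0, 0.012], 0],
    [1, [0, 0, 0.015], 0],
    [1, [0, 0, 0.017], 0],
    [1, [0, 0, 0.018], 0]
  ]
}}

```text
time_s: 8.5
position: [0.5937, 0.0238, 0.1244]
orientation: [-0.0, 0.783, 0.622, -0.0]
contact_force: [-2.7, -0.7, 9.5]
finger_gap: 0.0296
```

```bash
python3 - <<'E'
from h import *
for i in range(2):
  sc=get_image('scene');s=read_state();print(s['time_s'],s['position'],s['contact_force'],s['wrist_torque'])
im=get_image('wrist')
cv2.imwrite('pics/s7c.png',cv2.resize(cv2.cvtColor(sc,4)[190:240,290:340],None,fx=12,fy=12,interpolation=2))
cv2.imwrite('pics/w7c.png',cv2.resize(cv2.cvtColor(im,4)[170:320,260:390],None,fx=4,fy=4,interpolation=0))
E
```

```text
8.55 [0.59370763 0.02379072 0.12452395] [-1.97340301 -0.25985153  3.79872916] [0.11058402 0.39321307 0.00538038]
8.6 [0.59371306 0.02379256 0.12449248] [-1.62853431 -0.26021893  4.30843249] [0.00459308 0.36444525 0.03694044]
```

View pics/s7c.png

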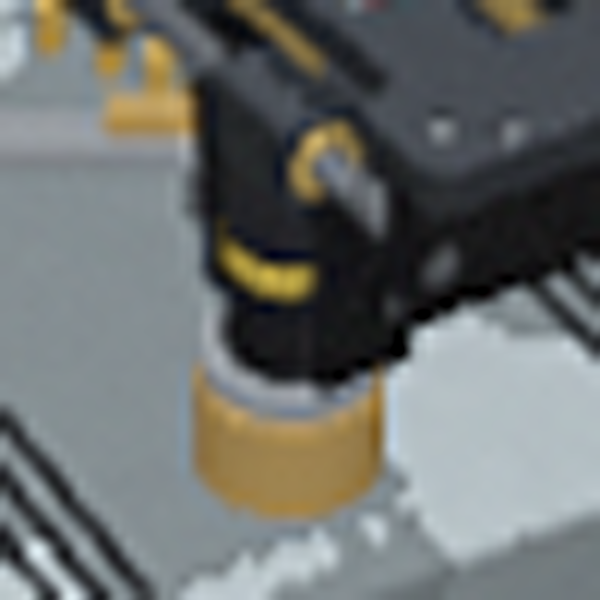

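View pics/w7c.png

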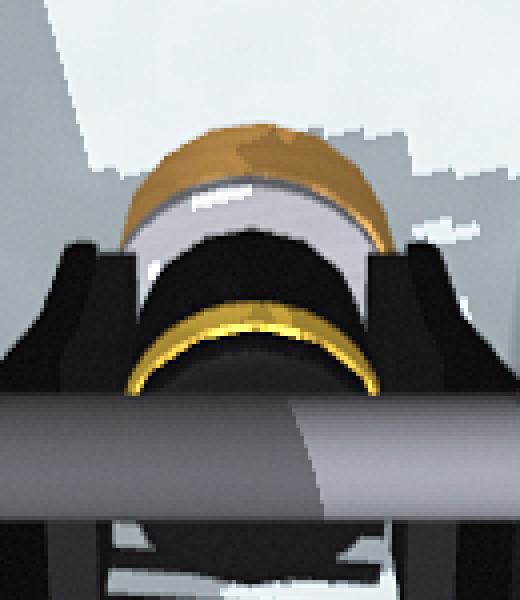

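Emit:
{"name": "carry_out", "arguments": {
  "commands": [
    [-0.3, [0, 0, -0.0015], 0],
    [-0.3, [0, 0, -0.0015], 0],
    [-0.5, [0, 0, -0.0015], 0],
    [-0.8, [0, 0, -0.0015], 0],
    [-0.8, [0, 0, -0.0015], 0]
  ]
}}

```text
time_s: 9.15
position: [0.5939, 0.024, 0.1249]
orientation: [-0.0, 0.783, 0.622, -0.0]
contact_force: [-0.1, 1.0, 0.7]
finger_gap: 0.0617
```

Emit:
{"name": "carry_out", "arguments": {
  "commands": [
    [-1, [0, 0, -0.02], 0],
    [-1, [0, 0, -0.05], 0],
    [-1, [0, 0, -0.09], 0],
    [-1, [0, 0.04, -0.09], 0],
    [-1, [0, 0.04, -0.09], 0]
  ]
}}

```text
time_s: 9.65
position: [0.6383, 0.0133, 0.2174]
orientation: [0.004, 0.783, 0.621, 0.003]
contact_force: [-0.3, -1.2, 0.5]
finger_gap: 0.0868
```

```bash
python3 - <<'E'
from h import *
for i in range(4): im=get_image('wrist')
c=get_calibration('wrist');s=read_state();print(s['time_s'],s['position'],s['orientation'],s['contact_force'],s['finger_gap'])
save(im,'w8');sc=get_image('scene')
cv2.imwrite('pics/s8c.png',cv2.resize(cv2.cvtColor(sc,4)[170:240,260:350],None,fx=8,fy=8,interpolation=2))
np.savez('w8.npz',pos=s['position'],q=s['orientation'],T=c['world_to_cam'])
E
```

```text
9.85 [0.6313472  0.01513463 0.21391773] [-0.00124765  0.78320527  0.62176099 -0.00110411] [-0.23573681  0.60778298 -1.60449748] 0.08701531374218446
```

View pics/w8.png

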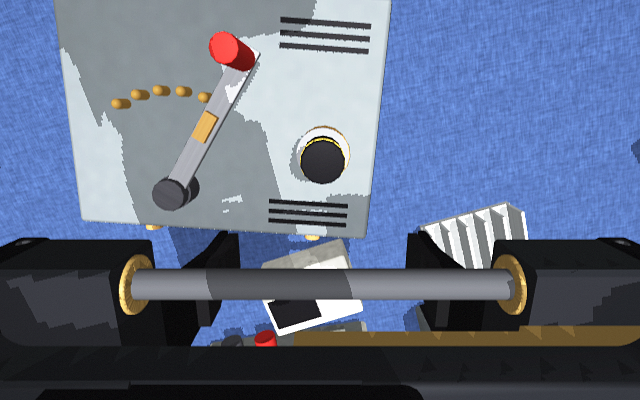

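View pics/s8c.png

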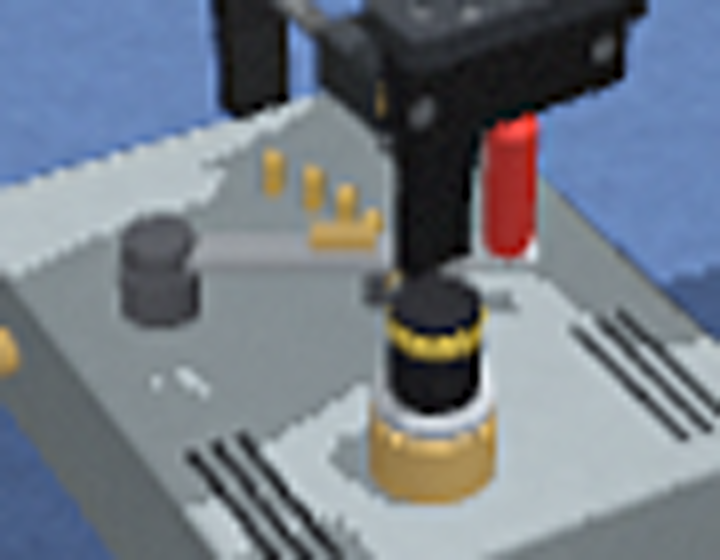

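```bash
python3 - <<'E'
from h import *
im=cv2.imread('pics/w8.png');d=np.load('w8.npz');c=get_calibration('wrist');c['world_to_cam']=d['T']
h=cv2.cvtColor(im,cv2.COLOR_BGR2HSV);m=cv2.inRange(h,(0,150,200),(8,255,255))|cv2.inRange(h,(172,150,200),(180,255,255));m[100:]=0
print(cv2.boundingRect(m),cv2.moments(m,True)['m10']/cv2.moments(m,True)['m00'],cv2.moments(m,True)['m01']/cv2.moments(m,True)['m00'])
cv2.imwrite('pics/w8c.png',cv2.resize(im[20:220,140:360],None,fx=3,fy=3,interpolation=0))
for z in (.12,.13,.14): p=atz(c,171,194,z);print(z,p)
p=atz(c,224.5,47,.158);print('post',p)
print('load top',atz(c,322.5,161,.148))
E
```

```text
(209, 31, 29, 33) 223.17793103448275 47.139310344827585
0.12 [ 0.59872318 -0.09564178  0.12      ]
0.13 [ 0.59713746 -0.09053203  0.13      ]
0.14 [ 0.59555174 -0.08542228  0.14      ]
post [ 0.51681115 -0.01638909  0.158     ]
load top [0.59542478 0.02320059 0.148     ]
```

View pics/w8c.png

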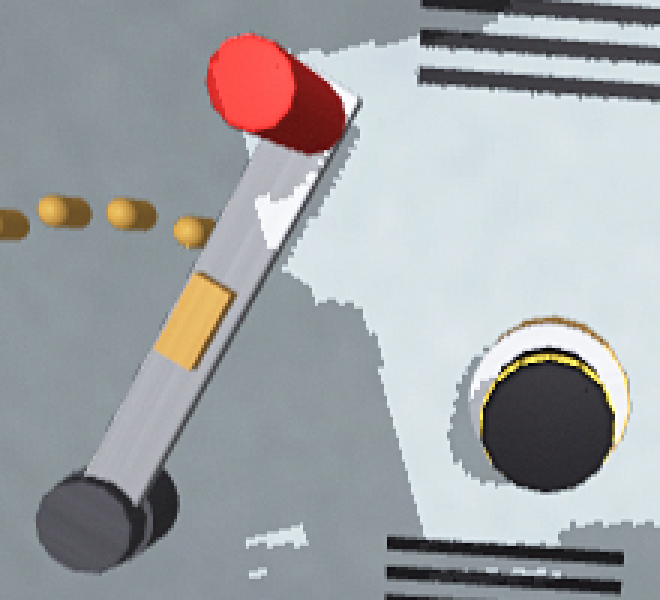

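```bash
cat > tgt.py <<'E'
from h import *
from scipy.spatial.transform import Rotation as Ro
d=np.load('w8.npz');c=get_calibration('wrist');c['world_to_cam']=d['T']
post=atz(c,223.7,47.7,.158)[:2]
for z in np.arange(.106,.135,.003):
    pv=atz(c,168,193.7,z)[:2];print(round(z,3),pv,np.linalg.norm(post-pv))
E
python3 tgt.py
python3 - <<'E'
from h import *
T=get_calibration('top');print([atz(T,340.8,180.8,z) for z in (.115,.125)])
E
```

```text
0.106 [ 0.60016539 -0.10505417] 0.12111379146291211
0.109 [ 0.59969855 -0.10349546] 0.11966179773885229
0.112 [ 0.59923172 -0.10193675] 0.11821436551082892
0.115 [ 0.59876488 -0.10037804] 0.11677166440375582
0.118 [ 0.59829804 -0.09881933] 0.11533387196127831
0.121 [ 0.5978312  -0.09726062] 0.11390117407208476
0.124 [ 0.59736436 -0.09570191] 0.11247376542056302
0.127 [ 0.59689753 -0.09414321] 0.11105184996307785
0.13 [ 0.59643069 -0.0925845 ] 0.10963564143117747
0.133 [ 0.59596385 -0.09102579] 0.10822536386305726
[array([ 0.59629488, -0.10407658,  0.115     ]), array([ 0.59367495, -0.10348418,  0.125     ])]
```

Emit:
{"name": "carry_out", "arguments": {
  "commands": [
    [-0.2, [-0.02, -0.04, 0], 4],
    [-0.2, [-0.04, -0.08, 0], 8],
    [-0.2, [-0.057, -0.105, 0], 12],
    [-0.2, [-0.057, -0.105, 0], 12],
    [-0.2, [-0.057, -0.105, 0], 12]
  ]
}}

```text
time_s: 10.4
position: [0.5172, -0.0168, 0.2152]
orientation: [0.0, 0.844, 0.536, 0.0]
contact_force: [1.2, -0.6, 0.6]
finger_gap: 0.0562
```

Emit:
{"name": "carry_out", "arguments": {
  "commands": [
    [-0.2, [0, 0, 0], 0],
    [-0.2, [0, 0, 0], 0]
  ]
}}

```text
time_s: 10.6
position: [0.5189, -0.0167, 0.2151]
orientation: [0.0, 0.844, 0.537, 0.0]
contact_force: [-0.1, 0.3, -0.8]
finger_gap: 0.0532
```

```bash
python3 - <<'E'
from h import *
from scipy.spatial.transform import Rotation as Ro
im=get_image('wrist')
c=get_calibration('wrist');s=read_state();print(s['time_s'],s['position'],s['orientation'],s['contact_force'],s['finger_gap'])
w,x,y,z=s['orientation'];R=Ro.from_quat([x,y,z,w]).as_matrix();print(np.round(R,3))
print('post in tool',R.T@(np.array([.5165,-.0165,.137])-s['position']))
print(proj(c,[.5165,-.0165,.158]))
save(im,'w9')
E
```

```text
10.65 [ 0.51867881 -0.01669262  0.21495637] [2.28880189e-04 8.43667209e-01 5.36866392e-01 2.55935623e-04] [-0.43410232 -0.29688532  0.21397785] 0.052964793525099634
[[ 0.424  0.906  0.001]
 [ 0.906 -0.424 -0.   ]
 [ 0.     0.001 -1.   ]]
post in tool [-0.00076285 -0.00210684  0.07795486]
[321.64813897 215.17537774]
```

View pics/w9.png

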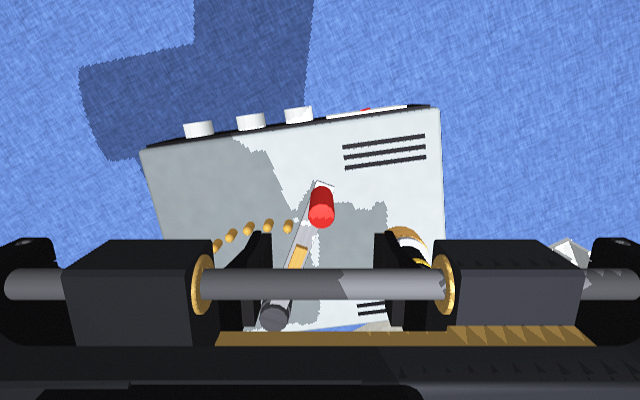

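Emit:
{"name": "carry_out", "arguments": {
  "commands": [
    [-0.2, [-0.001, -0.002, 0.03], 0],
    [-0.2, [-0.001, -0.002, 0.06], 0],
    [-0.2, [-0.001, -0.002, 0.08], 0],
    [-0.2, [-0.001, -0.002, 0.089], 0],
    [-0.2, [-0.001, -0.002, 0.089], 0]
  ]
}}

```text
time_s: 11.15
position: [0.5151, -0.0166, 0.1248]
orientation: [-0.001, 0.844, 0.537, -0.001]
contact_force: [-0.2, 0.3, 0.1]
finger_gap: 0.0524
```

Emit:
{"name": "carry_out", "arguments": {
  "commands": [
    [0.3, [0, 0, 0], 0],
    [0.6, [0, 0, 0], 0],
    [0.8, [0, 0, 0], 0],
    [1, [0, 0, 0], 0],
    [1, [0, 0, 0], 0]
  ],
  "grip_force": 25
}}

```text
time_s: 11.65
position: [0.5156, -0.017, 0.1266]
orientation: [0.0, 0.844, 0.536, 0.0]
contact_force: [0.8, -0.0, -0.3]
finger_gap: 0.0202
```

Emit:
{"name": "carry_out", "arguments": {
  "commands": [
    [1, [0, 0, 0], 0],
    [1, [0, 0, 0], 0],
    [1, [0, 0, 0], 0]
  ]
}}

```text
time_s: 11.95
position: [0.5158, -0.0166, 0.1264]
orientation: [0.0, 0.844, 0.536, 0.001]
contact_force: [1.0, 3.0, 3.4]
finger_gap: 0.0172
```

```bash
python3 - <<'E'
from h import *
im=get_image('wrist')
s=read_state();print(s['time_s'],s['position'],s['orientation'],s['contact_force'],s['finger_gap'])
save(im,'w10')
E
```

```text
12.0 [ 0.51580681 -0.01657288  0.12641244] [9.58843134e-05 8.43953399e-01 5.36416198e-01 5.60372686e-04] [1.1160882  3.66339224 4.19190667] 0.017364198590056626
```

View pics/w10.png

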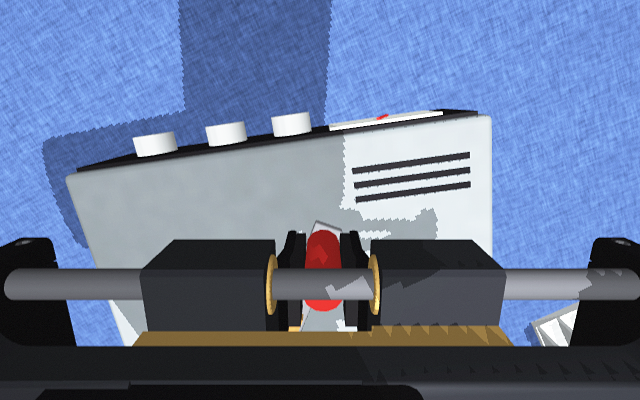

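```bash
python3 - <<'E'
import numpy as np
p=np.array([.5158,-.0166]);v=np.array([.5985,-.1025]);r=p-v;r*=.12/np.linalg.norm(r);v=p-r;print(v)
f=lambda t:v+np.array([[np.cos(t),-np.sin(t)],[np.sin(t),np.cos(t)]])@r
A=np.array([[.424,.906],[.906,-.424]])
for t in np.arange(.05,.8,.05): print(round(t,2),np.round(A@(f(t)-p),4),np.round(f(t),4))
print(.74,A@(f(.74)-p),f(.74))
E
```

```text
[ 0.59902733 -0.10304774]
0.05 [-0.0057 -0.002 ] [ 0.5116 -0.0209]
0.1 [-0.0114 -0.0037] [ 0.5076 -0.0253]
0.15 [-0.0172 -0.0052] [ 0.5038 -0.03  ]
0.2 [-0.0231 -0.0063] [ 0.5003 -0.0349]
0.25 [-0.0291 -0.0072] [ 0.497  -0.0399]
0.3 [-0.035  -0.0077] [ 0.494  -0.0451]
0.35 [-0.041 -0.008] [ 0.4912 -0.0504]
0.4 [-0.047  -0.0079] [ 0.4887 -0.0558]
0.45 [-0.053  -0.0076] [ 0.4865 -0.0614]
0.5 [-0.059  -0.0069] [ 0.4845 -0.0671]
0.55 [-0.0649 -0.006 ] [ 0.4829 -0.0729]
0.6 [-0.0708 -0.0047] [ 0.4815 -0.0787]
0.65 [-0.0766 -0.0032] [ 0.4805 -0.0846]
0.7 [-0.0823 -0.0014] [ 0.4797 -0.0905]
0.75 [-0.0879  0.0007] [ 0.4792 -0.0965]
0.74 [-0.08681377  0.00028983] [ 0.4792759  -0.09532799]
```

Emit:
{"name": "carry_out", "arguments": {
  "commands": [
    [1, [-0.0057, -0.002, 0], 0],
    [1, [-0.0114, -0.0037, 0], 0],
    [1, [-0.0172, -0.0052, 0], 0],
    [1, [-0.0231, -0.0063, 0], 0],
    [1, [-0.0291, -0.0072, 0], 0]
  ]
}}

```text
time_s: 12.5
position: [0.4975, -0.0394, 0.1264]
orientation: [0.0, 0.844, 0.536, 0.001]
contact_force: [2.4, 4.9, 3.8]
finger_gap: 0.0171
```

```bash
python3 - <<'E'
from h import *
im=get_image('wrist');im=get_image('wrist')
s=read_state();print(s['time_s'],s['position'],s['orientation'],s['contact_force'],s['finger_gap'])
save(im,'w11')
E
```

```text
12.6 [ 0.49703697 -0.04016017  0.12640076] [2.51933066e-04 8.44151681e-01 5.36103765e-01 7.92710711e-04] [2.25884829 3.46283269 3.87529731] 0.017178510280884872
```

View pics/w11.png

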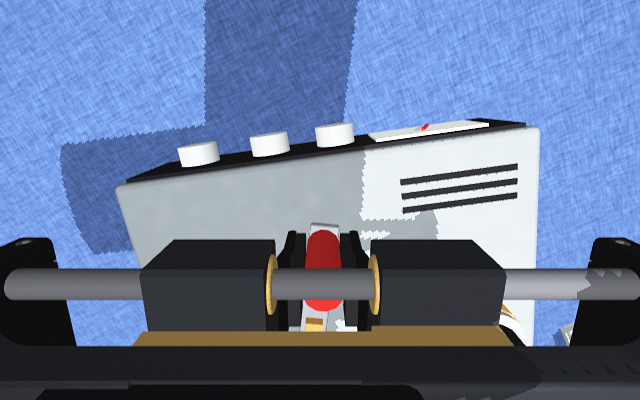

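Emit:
{"name": "carry_out", "arguments": {
  "commands": [
    [1, [-0.0059, -0.0005, 0], 0],
    [1, [-0.0119, -0.0008, 0], 0],
    [1, [-0.0179, -0.0007, 0], 0],
    [1, [-0.0239, -0.0004, 0], 0],
    [1, [-0.0299, 0.0003, 0], 0]
  ]
}}

```text
time_s: 13.1
position: [0.4849, -0.0669, 0.1264]
orientation: [0.0, 0.844, 0.536, 0.001]
contact_force: [2.5, 3.6, 3.2]
finger_gap: 0.0171
```

Emit:
{"name": "carry_out", "arguments": {
  "commands": [
    [1, [-0.0045, 0.0007, 0], 0],
    [1, [-0.009, 0.0015, 0], 0],
    [1, [-0.013, 0.0026, 0], 0],
    [1, [-0.017, 0.0036, 0], 0],
    [1, [-0.017, 0.0036, 0], 0]
  ]
}}

```text
time_s: 13.6
position: [0.481, -0.0835, 0.1264]
orientation: [-0.0, 0.844, 0.536, 0.001]
contact_force: [2.8, 6.9, 4.3]
finger_gap: 0.0174
```

```bash
python3 - <<'E'
from h import *
im=get_image('wrist');im=get_image('wrist')
s=read_state();print(s['time_s'],s['position'],s['contact_force'],s['finger_gap'])
r=s['position'][:2]-np.array([.59903,-.10305]);r0=np.array([.5158,-.0166])-np.array([.59903,-.10305]);print('theta',np.arctan2(*r[::-1])%6.283-np.arctan2(*r0[::-1]),np.linalg.norm(r))
save(im,'w12')
E
```

```text
13.7 [ 0.48106939 -0.08336419  0.12637968] [4.12223969 8.19863737 4.82026446] 0.017439693361054224
theta 0.6390120675620969 0.11959196312636759
```

Emit:
{"name": "carry_out", "arguments": {
  "commands": [
    [1, [-0.004, 0.0012, 0], 0],
    [1, [-0.008, 0.0025, 0], 0],
    [1, [-0.0115, 0.0037, 0], 0],
    [1, [-0.0115, 0.0037, 0], 0],
    [1, [-0.0115, 0.0037, 0], 0]
  ]
}}

```text
time_s: 14.2
position: [0.4797, -0.0952, 0.1264]
orientation: [-0.0, 0.844, 0.536, 0.001]
contact_force: [4.4, 7.8, 4.5]
finger_gap: 0.017
```

```bash
python3 - <<'E'
from h import *
im=get_image('wrist');t=get_image('top');sc=get_image('scene')
s=read_state();print(s['time_s'],s['position'],s['contact_force'],s['finger_gap'])
r=s['position'][:2]-np.array([.59903,-.10305]);r0=np.array([.5158,-.0166])-np.array([.59903,-.10305]);print('theta',np.arctan2(*r[::-1])%6.283-np.arctan2(*r0[::-1]),np.linalg.norm(r))
save(im,'w13')
cv2.imwrite('pics/t13.png',cv2.resize(cv2.cvtColor(t,4)[150:250,270:380],None,fx=6,fy=6,interpolation=2))
cv2.imwrite('pics/s13.png',cv2.resize(cv2.cvtColor(sc,4)[150:270,240:370],None,fx=5,fy=5,interpolation=2))
E
```

```text
14.35 [ 0.47966232 -0.09506623  0.12636406] [3.86500803 7.54362847 3.47181913] 0.017521171245680946
theta 0.7375884296299415 0.11963436966840311
```

View pics/t13.png

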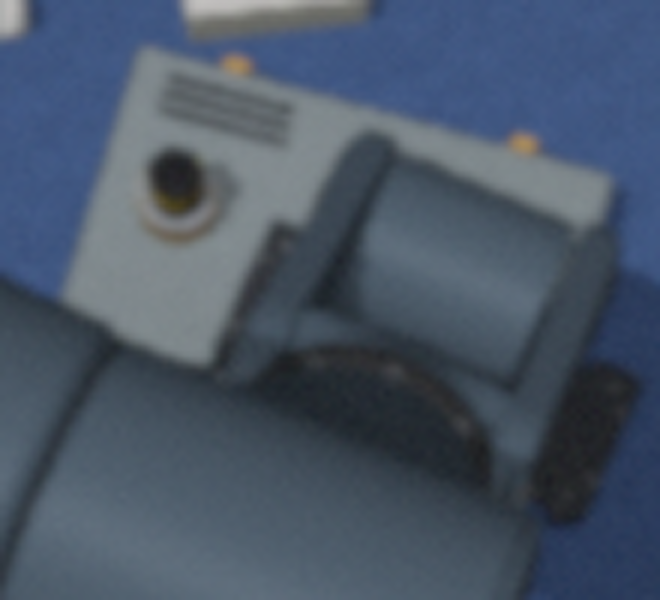

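View pics/s13.png

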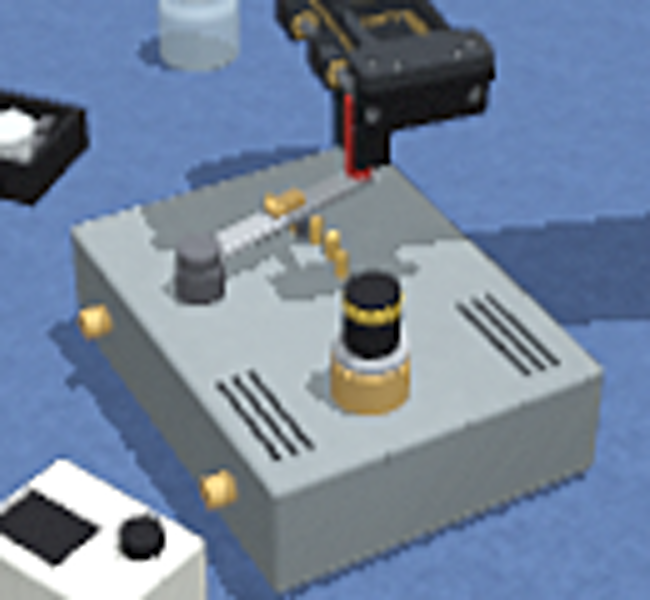

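View pics/w13.png

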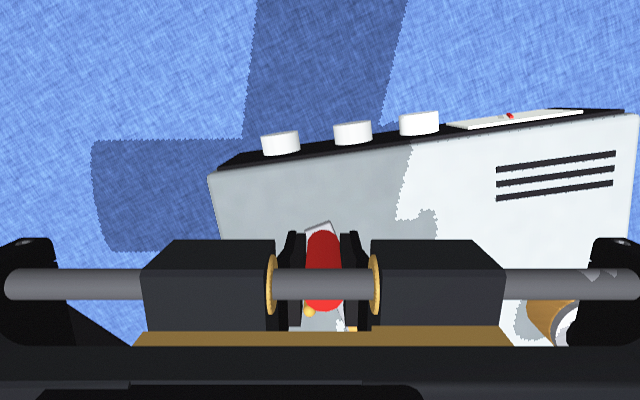

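Emit:
{"name": "carry_out", "arguments": {
  "commands": [
    [1, [0, 0, 0], 0],
    [1, [0, 0, 0], 0],
    [1, [0, 0, 0], 0]
  ]
}}

```text
time_s: 14.65
position: [0.4797, -0.095, 0.1264]
orientation: [-0.0, 0.844, 0.536, 0.001]
contact_force: [4.6, 8.5, 4.0]
finger_gap: 0.0176
```

```bash
python3 - <<'E'
from h import *
s=read_state();print(s['time_s'],s['position'],s['contact_force'],s['finger_gap']);print(close_job())
E
```

```text
14.65 [ 0.47966413 -0.09503159  0.12635258] [4.57176502 8.54416741 4.00289798] 0.017610573185714698
the job is handed in; nothing more can be done
None
```

I plugged the dummy load fully home and let go of it. I then took the red post, pushed the lever three clicks anticlockwise, and handed the job in at 14.65 s, still holding it. The job gives no verdict.

- **Dummy load:** the scene picture taken with the lever in its final position shows the flange on the socket rim and the plug upright. The tool stopped at 124.5 mm when it seated, which is the height the flange should stop at. After release it measured about 2 mm from where I had found the socket centre.
- **Lever:** I worked out its angle from the tool position and my pivot estimate as about 0.74 rad, between the third and fourth clicks. The scene picture shows three pins already passed. The horizontal push on the tool was about 8.5–9.7 N, near the spring's 8.5 N at 0.75 rad. The pose held steady.
- **Grip:** set to 25 N, with the fingers stopped at about 17.5 mm on the 18 mm post.
- **Other goods:** nothing was touched as far as I could tell from the forces and pictures, but I did not measure their positions again.
- **Disagreements:** my two estimates of the pivot differed by a few millimetres, up to about 0.03 rad of lever angle. The force reading also showed about 4 N upward on the tool while it held the post, and I did not look into that.

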